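# Lay out the dosing set in its holder row

### The job

Lay out the dosing set in the row of three pockets: stand the round bottle in the end pocket next to the tall blue column, the square canister in the pocket at the other end, and the open beaker in the pocket between them, each upright and fully down in its pocket. Once the beaker stands in its pocket, put the knobbed cover centred on top. Set everything down without dropping it, and leave the two small black-capped vials standing where they are.

Things in the scene. Friction and masses are not known exactly. Their poses are not given: they have to be found in the camera images.
- bottle_center (a point): Loose round white bottle with a grey cap, 110 mm high; body 52 mm across up to 66 mm, then a shoulder; cap 34 mm across, from 86 to 110 mm above the foot. Weighs 110 to 230 g. The point lies on the axis half-way up, 55 mm above the foot, so the middle of the cap is 43 mm above the point; z up. Best gripped by the cap.
- canister_center (a point): Loose square white canister with a flat white top, 42 x 42 mm, 70 mm high, 80 to 170 g. The point is its centre, 35 mm above the foot; x and y axes are square to its sides, z up. Its turn in the pocket does not matter.
- beaker_center (a point): Loose white plastic beaker, straight and open at the top, 58 mm across outside, 62 mm high, wall 4 mm, 70 to 140 g. The point lies on its axis half-way up, 31 mm above the foot and 31 mm below the rim; z up. Grip it round the outside.
- cover_knob (a point): Loose flat white cover: a disc 74 mm across and 6 mm thick, with a grey round knob 20 mm across rising from 6 to 32 mm above the underside; flat underside, 40 to 85 g. The point is on the axis in the knob's middle, 19 mm above the underside; z up. Grip it by the knob.
- pocket_a: White square block, 96 x 96 x 18 mm, fixed, with one round pocket 76 mm across and 9 mm deep. Origin at the centre of its underside, z up: pocket floor 9 mm, block top 18 mm above the origin. Its y axis runs along the row of three (up to 0.2 rad from world y), its x axis across the row. End pocket of the row at the robot's left (+y).
- pocket_b: White square block, 96 x 96 x 18 mm, fixed, with one round pocket 76 mm across and 9 mm deep. Origin at the centre of its underside, z up: pocket floor 9 mm, block top 18 mm above the origin. Its y axis runs along the row of three (up to 0.2 rad from world y), its x axis across the row. Middle pocket of the row. Neighbouring pockets are about 104 mm apart, centre to centre, and may be staggered across the row by up to 24 mm.
- pocket_c: White square block, 96 x 96 x 18 mm, fixed, with one round pocket 76 mm across and 9 mm deep. Origin at the centre of its underside, z up: pocket floor 9 mm, block top 18 mm above the origin. Its y axis runs along the row of three (up to 0.2 rad from world y), its x axis across the row. End pocket of the row at the robot's right (-y).
- column: Fixed dosing column: blue cylinder 56 mm across on a grey 66 mm square foot, black top, 170 mm high. Stands beyond one end of the row, about 118 mm from the centre of the nearest pocket; beyond the other end stands a low grey box 30 mm high. Which end changes. Origin at the centre of its underside.
- vial_1_center (a point): Small clear vial with a black cap, loose, 23 mm across, 48 mm high, standing among the things; not to be moved. Point at its centre, 24 mm up.
- vial_2_center (a point): A second vial like the first, also to be left alone. Point at its centre, 24 mm up.
Not all that is in view belongs to the job. Leave any brown or orange look-alike of the pocket_a alone.

How it is judged:
On the way, in this order (a step that is already met when the one before it is completed fails the run):
1. the beaker stands in the middle pocket, not yet covered (horizontal distance between beaker_center and pocket_b below 0.013 m and z of beaker_center in the frame of pocket_b below 0.044 m and angle between beaker_center's own z axis and vertical below 0.1 rad and distance between cover_knob and beaker_center above 0.08 m), for 0.2 s.
2. the cover lies centred on the beaker (horizontal distance between cover_knob and beaker_center below 0.01 m and z of cover_knob in the frame of beaker_center between 0.046 and 0.054 m and angle between cover_knob's own z axis and vertical below 0.1 rad), for 0.2 s.
At the end, for the whole second after the job is handed in: Bottle in the pocket by the column, canister in the other end, beaker in the middle: each within 13 mm of the pocket's centre, down to 4 mm, upright to 0.1 rad. Cover on the beaker's rim (4 mm), level to 0.1 rad, centred within 10 mm. All at rest (under 20 mm/s) (all of step 2 and ((horizontal distance between column and pocket_a below 0.17 m and horizontal distance between bottle_center and pocket_a below 0.013 m and z of bottle_center in the frame of pocket_a below 0.068 m and angle between each of bottle_center, canister_center's own z axis and vertical below 0.1 rad and horizontal distance between canister_center and pocket_c below 0.013 m and z of canister_center in the frame of pocket_c below 0.048 m) or (horizontal distance between column and pocket_c below 0.17 m and horizontal distance between bottle_center and pocket_c below 0.013 m and z of bottle_center in the frame of pocket_c below 0.068 m and angle between each of bottle_center, canister_center's own z axis and vertical below 0.1 rad and horizontal distance between canister_center and pocket_a below 0.013 m and z of canister_center in the frame of pocket_a below 0.048 m)) and horizontal distance between beaker_center and pocket_b below 0.013 m and z of beaker_center in the frame of pocket_b below 0.044 m and angle between beaker_center's own z axis and vertical below 0.1 rad and linear speed of each of bottle, canister, beaker, cover below 0.02 m/s); the robot touches nothing.
It fails at once if a vial knocked over or moved more than 25 mm (distance of any of vial_1_center, vial_2_center from where it was at the start of the episode above 0.025 m or angle between any of vial_1_center, vial_2_center's own z axis and vertical above 0.5 rad).
It fails at once if one of the four things dropped (falling free of the fingers at over 0.6 m/s) ((contact force between the fingers and bottle below 0.01 N and linear speed of bottle above 0.6 m/s) or (contact force between the fingers and canister below 0.01 N and linear speed of canister above 0.6 m/s) or (contact force between the fingers and beaker below 0.01 N and linear speed of beaker above 0.6 m/s) or (contact force between the fingers and cover below 0.01 N and linear speed of cover above 0.6 m/s)).
It also fails if it takes over 101 s, if anything falls off the work surface, if the arm or the gripper's body presses on something with over 40 N, if the wrist force passes 120 N, or if a joint passes its speed limit or range.

### The arm

A 7-joint arm with a two-finger parallel gripper is mounted at the origin on the work surface. World frame = base frame: x ahead of the robot, y to its left, z up, the work surface at z = 0. Lengths are in m, angles in rad, forces in N, time in s.
With the tool pointing down it reaches from about 0.35 to 0.9 m from the base axis. Payload 8.1 kg.
Tool frame: the origin (TCP) lies between the finger pads; the fingertips stand 14 mm ahead of it and the grasp point (between the pads) lies 5 mm behind it; z points along the fingers, y is the direction in which the jaws open and shut (so a half turn about z gives the same grasp; the last joint's range is limited). The gripper opens to 92 mm and grips with 3 to 60 N. Pads are 19 mm wide; open, the fingers measure 130 mm over their backs; the gripper's body (75 mm by 190 mm) begins 47 mm behind the grasp point.
Start: joints at [-1.338, 0.434, 0.025, 1.573, -0.012, 1.134, -0.075], TCP at [0.206, 0.59, 0.241] pointing down, gripper open.
Joint ranges: [-2.62, 2.62], [-0.44, 2.09], [-1.27, 1.32], [0.08, 2.57], [-1.32, 4.46], [0.12, 2], [-2.74, 2.74]. Speed limits (rad/s): [2.22, 2.22, 3.01, 3.01, 3.14, 3.14, 3.14].

### API

Orientations are given as a rotation vector (axis times angle).
In Python, from station import readout, optics, arm gives the robot as it stands.
- The arm moves only by the tool step_arm, never from a script. Its argument "series" is a list that holds one entry, the list of rows, each a list of 5 numbers: the opening, from 0 (shut) to 1 (fully open), then the shift along the world's x, y, z in m, then the turn about the world's z in degrees. In form: [[[hand, tx, ty, tz, turn], ...]]. A call has 1 to 20 rows; each row shifts and turns the commanded pose from where the row before left it; what a row does not reach is not made up. A row lasts 1/8 s, in which the tool goes at most 62.5 mm and 10.7 degrees, less where a joint would pass 70% of its speed; a pose out of reach is approached as far as the arm can. A call is refused whole if a number of a shift passes 0.0625 or a number of a turn 10.7, either way. A call with a gripper value outside its range is refused whole. The fingers move at their own pace and stop on an object; "newtons" is the grip in N (left out, the last holds). Time passes only in rows, so rows that do not move let the fingers close. It gives the time, the measured TCP pose, the force and the opening at its end, in the units of the state.
- readout.get_state(): the state, without advancing time (a new reading comes with each control period).
- optics.grab_frame(name): name is "side" or "top" or "wrist"; returns the picture (480x640x3 uint8, blue, green, red); there is no depth.
- optics.camera_info(name): a dict with "fx", "fy", "cx", "cy" (pixels), "dist" ([k1, k2, p1, p2, k3] as OpenCV has them; the pictures are not rectified), "R" (3x3) and "t" (3): a world point X has camera coordinates R X + t; the wrist camera has in their place "T_tool_cam" (4x4, takes a point from camera to tool coordinates, whose origin is the TCP and whose axes are the flange's). Camera axes: x right, y down, z forward; pixel columns grow to the right and rows downward; lengths in m; the calibration is good to about 2 mm. A picture is of the moment at which its call begins: read the wrist's pose just before it. camera_info takes no time and is no camera call.
- arm.job_done(): hands the job in, once; it reports no verdict.
The state is a dict: "time": time; "joint_positions": joint angles; "joint_velocities": joint speeds; "joint_efforts": joint torques, N m; "eef_pos": TCP position; "tool_rot": TCP orientation; "ft_force": force on the tool from outside, world axes, zero at the start; "torque": the same for the moment, N m; "gripper_width": finger opening in m.
Only numpy, scipy, OpenCV 4.12 (cv2) and the standard library are available. Lean on these libraries where they do the work, as an engineer would, in place of code of your own. Each camera call takes 0.05 s, during which the arm holds its last target.

## Working session

There is one attempt and no reset: what is moved stays moved. The work goes in short steps, Python scripts to look and compute and a tool call to move; the robot and the scene stay as the last step left them, time stands still between calls to the robot, and variables do not carry over. Pictures are saved under pics/ and viewed, and the job is handed in when it is done.

Besides the shell and the picture viewer there is one more tool, called after "Emit:" as a command line: name --argument value ..., lists and objects as JSON in quotes. step_arm: Moves the arm, as the interface text tells. Its arguments: {"type":"object","properties":{"series":{"type":"array"},"newtons":{"type":"number"}},"required":["series"]}

```bash
ls; mkdir -p pics; python3 - <<'E'
from station import readout, optics
import cv2
print(readout.get_state())
for n in ("side","top"):
    print(n,optics.camera_info(n)); cv2.imwrite(f"pics/{n}0.png",optics.grab_frame(n))
print(optics.camera_info("wrist"))
E
```

```text
pics
{'time': 0.0, 'joint_positions': array([-1.33762285,  0.4352159 ,  0.02495864,  1.57406552, -0.01161795,
        1.1339994 , -0.0751135 ]), 'joint_velocities': array([ 5.14565504e-04, -1.97929003e-03,  2.13976845e-03, -6.12856714e-04,
        2.85964090e-04, -7.15247199e-05, -4.62263202e-04]), 'joint_efforts': array([-1.01140125e-03, -6.67847300e+01,  9.84264202e-01, -3.14461362e+01,
       -6.07031467e-02,  4.27524280e-02,  1.86685816e-04]), 'eef_pos': array([0.20581844, 0.58963559, 0.2399614 ]), 'tool_rot': array([-5.25054010e-01, -3.09726213e+00,  2.41375014e-03]), 'ft_force': array([ 0.10898371, -0.74250563,  0.03829495]), 'torque': array([ 0.02240756, -0.05605048,  0.00804544]), 'gripper_width': 0.09152704905040464}
side {'fx': 615.1878439504579, 'fy': 615.1878439504579, 'cx': 323.04487089412754, 'cy': 246.34328369869908, 'dist': array([-0.03470445,  0.        ,  0.        ,  0.        ,  0.        ]), 'R': array([[ 0.96795461, -0.2507301 , -0.01408174],
       [-0.15349425, -0.54632751, -0.82338677],
       [ 0.19875461,  0.79916248, -0.56730586]]), 't': array([-0.49739047
[... 248 characters left out ...]
51, -0.00261217],
       [-0.97063746,  0.13467597, -0.19931209],
       [ 0.19778647, -0.02475168, -0.97993258]]), 't': array([0.05888734, 0.51086155, 1.22032988])}
{'fx': 407.4005359247646, 'fy': 407.4005359247646, 'cx': 324.6999190947376, 'cy': 239.12349854067634, 'dist': array([0.01214987, 0.        , 0.        , 0.        , 0.        ]), 'T_tool_cam': array([[ 4.49445790e-04, -9.60488860e-01, -2.78318068e-01,
         7.46593099e-02],
       [ 9.99999869e-01,  4.99371732e-04, -1.08491893e-04,
         7.64198731e-05],
       [ 2.43189431e-04, -2.78317983e-01,  9.60488959e-01,
        -1.45179365e-01],
       [ 0.00000000e+00,  0.00000000e+00,  0.00000000e+00,
         1.00000000e+00]])}
```

View pics/side0.png

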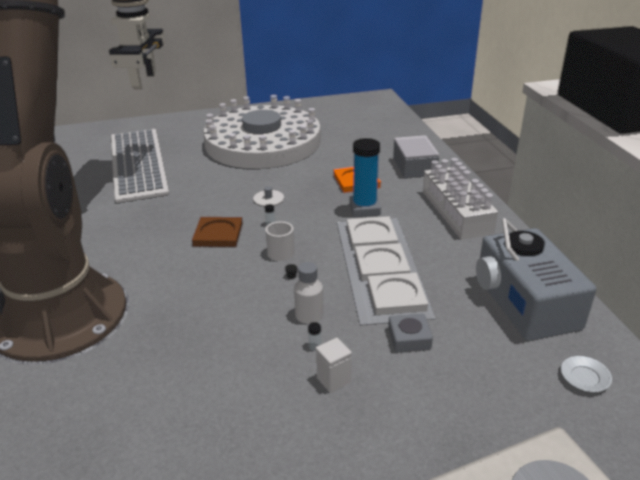

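View pics/top0.png

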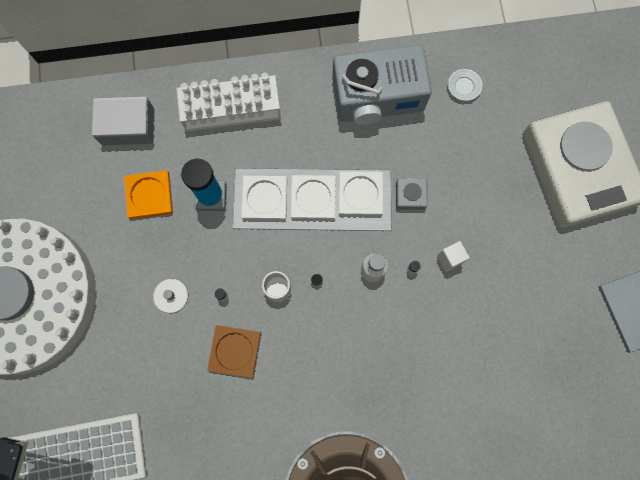

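```bash
cat > h.py <<'E'
import cv2,numpy as np
from station import readout,optics
def ray(n,uv):
    c=optics.camera_info(n);K=np.array([[c['fx'],0,c['cx']],[0,c['fy'],c['cy']],[0,0,1]])
    p=cv2.undistortPoints(np.array([[uv]],float),K,c['dist'])[0,0]
    d=np.array([p[0],p[1],1.])
    if n=="wrist":
        s=readout.get_state();R=cv2.Rodrigues(np.array(s['tool_rot'],float))[0];T=c['T_tool_cam']
        o=R@T[:3,3]+s['eef_pos'];d=R@T[:3,:3]@d
    else:
        o=-c['R'].T@c['t'];d=c['R'].T@d
    return o,d/np.linalg.norm(d)
def onz(n,uv,z):
    o,d=ray(n,uv);return o+d*(z-o[2])/d[2]
def tri(a,b):
    A=np.zeros((3,3));y=np.zeros(3)
    for n,uv in(a,b):
        o,d=ray(n,uv);P=np.eye(3)-np.outer(d,d);A+=P;y+=P@o
    return np.linalg.solve(A,y)
def proj(n,X):
    c=optics.camera_info(n);K=np.array([[c['fx'],0,c['cx']],[0,c['fy'],c['cy']],[0,0,1]])
    return cv2.projectPoints(np.array([X],float),cv2.Rodrigues(c['R'])[0],c['t'],K,c['dist'])[0][0,0]
def crop(img,x0,y0,x1,y1,s,f):
    c=cv2.resize(img[y0:y1,x0:x1],None,fx=s,fy=s,interpolation=cv2.INTER_CUBIC);cv2.imwrite(f,c)
E
python3 - <<'E'
from h import *
t=cv2.imread("pics/top0.png");s=cv2.imread("pics/side0.png")
crop(t,140,230,300,330,5,"pics/c1.png");crop(t,300,230,480,330,4,"pics/c2.png")
crop(t,170,150,440,240,2.9,"pics/c3.png");crop(s,240,130,440,400,2.2,"pics/c4.png")
E
```

```text
(no output)
```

View pics/c1.png

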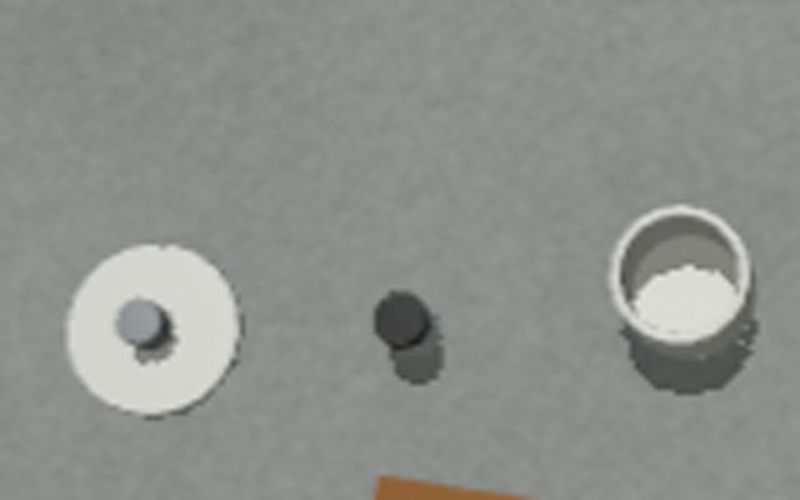

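View pics/c2.png

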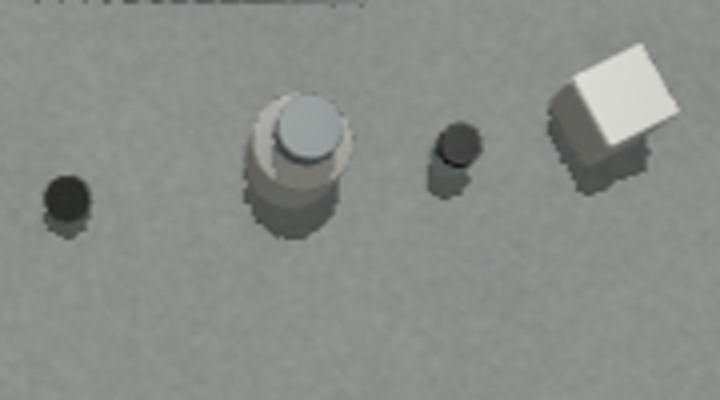

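View pics/c3.png

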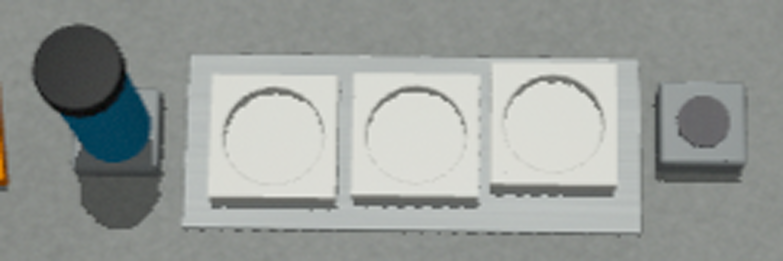

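View pics/c4.png

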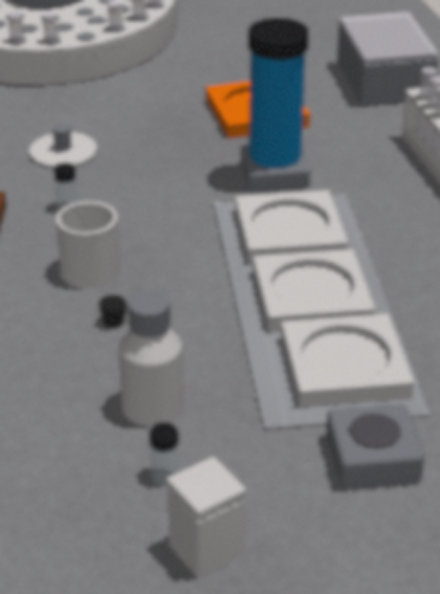

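```bash
python3 - <<'E'
from h import *
for n in("top","side"):
    im=cv2.imread(f"pics/{n}0.png");hsv=cv2.cvtColor(im,cv2.COLOR_BGR2HSV)
    for nm,m in(("white",(hsv[...,2]>195)&(hsv[...,1]<40)),("cream",(hsv[...,2]>150)&(hsv[...,1]<40)),("dark",(hsv[...,2]<75)&(hsv[...,1]<90))):
        if n=="top" and nm=="cream":continue
        m=m.astype(np.uint8)*255
        cs,_=cv2.findContours(m,cv2.RETR_EXTERNAL,cv2.CHAIN_APPROX_NONE)
        for c in cs:
            a=cv2.contourArea(c)
            if a<60 or a>6000: continue
            (x,y),w,ang=cv2.minAreaRect(c)
            if (n=="top" and 130<y<320 and 140<x<480) or (n=="side" and 130<y<400 and 220<x<440):
                M=cv2.moments(c)
                print(n,nm,int(a),"rect",np.round([x,y,*w,ang],1),"cen",round(M['m10']/M['m00'],1),round(M['m01']/M['m00'],1))
c=optics.camera_info("top")
print(proj("top",[.6,0,.03]),proj("top",[.6,.1,.03]))
E
```

```text
top white 822 rect [170. 295.  32.  32.  90.] cen 170.1 295.3
top white 527 rect [275.5 284.5  25.5  26.9  45. ] cen 275.6 284.4
top white 328 rect [456.2 252.9  18.8  19.2  63.4] cen 456.0 253.0
top white 1787 rect [312.5 196.   42.   45.   90. ] cen 313.0 195.7
top white 1765 rect [263. 196.  42.  44.  90.] cen 263.4 196.6
top white 1753 rect [360.5 192.   42.   43.   90. ] cen 360.7 192.0
top dark 78 rect [220. 294.  10.  10.  90.] cen 220.0 294.2
top dark 90 rect [316.  279.5  11.   10.   90. ] cen 316.3 279.6
top dark 70 rect [414.  266.    9.9   9.9  45. ] cen 413.9 266.4
top dark 722 rect [196.8 174.2  31.1  30.4  45. ] cen 196.7 173.9
side white 318 rect [333.5 349.5  17.   25.1  65.2] cen 333.4 349.6
side white 906 rect [397.9 289.5  29.1  52.5  85.6] cen 396.1 292.5
side white 677 rect [382.4 258.   25.   47.9  86.1] cen 380.9 260.9
side white 513 rect [372.  229.3  21.4  44.8  86.2] cen 371.0 232.0
side white 100 rect [268. 197.  10.  26.  90.] cen 269.6 197.6
side cream 484 rect [333.5 349.5  21.   29.1  63.4] cen 333.5 349.6
side cream 164 rect [312.  290.   10.5  22.7  
[... 243 characters left out ...]
ct [268.  197.1  13.3  30.3  85.6] cen 268.5 197.6
side cream 586 rect [416.5 145.2  19.9  41.7  85.6] cen 416.3 145.3
side dark 107 rect [317.4 385.1  20.4   6.9  49.8] cen 317.3 384.7
side dark 123 rect [391.8 339.5  27.3  10.3  62.4] cen 391.7 339.9
side dark 118 rect [314. 328.  12.  12.  90.] cen 313.9 328.2
side dark 128 rect [291.  271.5  13.   12.   90. ] cen 290.8 271.5
side dark 168 rect [346.4 210.8  18.8  20.6  63.4] cen 346.4 209.8
side dark 109 rect [438.6 215.7  56.2   3.2  51.5] cen 439.6 216.7
side dark 292 rect [399.7 161.4  35.3  15.2  63.4] cen 399.9 163.3
side dark 366 rect [366. 147.  16.  26.  90.] cen 366.1 146.8
[306.48211539 209.94734725] [260.83510667 216.08247924]
```

```bash
python3 - <<'E'
from h import *
np.set_printoptions(precision=4,suppress=True)
def s4(x,y): return ("side",((x+.5)/2.2-.5+240,(y+.5)/2.2-.5+130))
def t3(x,y): return ("top",((x+.5)/2.9-.5+170,(y+.5)/2.9-.5+150))
print("Ccorners",tri(s4(282,320),t3(491,185)),tri(s4(299,391),t3(615,187)), tri(s4(236,196),t3(210,199)))
zt=.018
for k,uv in dict(A=(263.4,196.7),B=(312.9,196.0),C=(360.5,192.4)).items(): print(k,onz("top",uv,zt),onz("top",uv,zt+.004))
def t1(x,y): return ((x+.5)/5-.5+140,(y+.5)/5-.5+230)
def t2(x,y): return ((x+.5)/4-.5+300,(y+.5)/4-.5+230)
print("cover disc",onz("top",t1(152.5,329),.006),"knob",onz("top",t1(138,323),.032))
print("beaker rim",onz("top",t1(680,275),.062))
print("vial1",onz("top",t1(402,320),.048),"vial2",onz("top",t2(460,145),.048))
print("stub",onz("top",t2(67,198),.02))
print("bottle cap",onz("top",t2(310,127),.110), tri(("top",t2(310,127)),s4(150,300)))
cor=[onz("top",t2(*p),.07) for p in((573,82),(642,44),(679,108),(612,145))]
print("can",np.mean(cor,0)); 
for i in range(4):
  d=cor[(i+1)%4]-cor[i];print(np.linalg.norm(d),np.degrees(np.arctan2(d[1],d[0])))
print("column top",onz("top",(196.7,174.2),.17))
s=readout.get_state();print(cv2.Rodrigues(s['tool_rot'])[0])
E
```

```text
Ccorners [ 0.5856 -0.0696  0.0213] [ 0.5711 -0.1623  0.0184] [0.6047 0.1417 0.0201]
A [0.6462 0.0899 0.018 ] [0.645  0.0897 0.022 ]
B [ 0.6327 -0.0185  0.018 ] [ 0.6316 -0.0183  0.022 ]
C [ 0.6264 -0.1237  0.018 ] [ 0.6253 -0.1232  0.022 ]
cover disc [0.4583 0.316  0.006 ] knob [0.4578 0.3159 0.032 ]
beaker rim [0.4422 0.085  0.062 ]
vial1 [0.4414 0.203  0.048 ] vial2 [ 0.4435 -0.2088  0.048 ]
stub [ 0.4481 -0.0007  0.02  ]
bottle cap [ 0.4538 -0.1247  0.11  ] [ 0.4549 -0.1249  0.1086]
can [ 0.4546 -0.2947  0.07  ]
0.04190267675051124 -69.13480169339167
0.038163913377616446 -160.50144259037833
0.04049596295543763 110.76808903323851
0.038087658861821944 21.612198346655987
column top [0.664  0.2056 0.17  ]
[[-0.9441  0.3296 -0.0004]
 [ 0.3296  0.9441 -0.0014]
 [-0.0001 -0.0014 -1.    ]]
```

Emit:
step_arm --series '[[[1, 0.0148, -0.0316, -0.0025, -4.4], [1, 0.0148, -0.0316, -0.0025, -4.4], [1, 0.0148, -0.0316, -0.0025, -4.4], [1, 0.0148, -0.0316, -0.0025, -4.4], [1, 0.0148, -0.0316, -0.0025, -4.4], [1, 0.0148, -0.0316, -0.0025, -4.4], [1, 0.0148, -0.0316, -0.0025, -4.4], [1, 0.0148, -0.0316, -0.0025, -4.4], [1, 0.0148, -0.0316, -0.0025, -4.4], [1, 0.0148, -0.0316, -0.0025, -4.4], [1, 0.0148, -0.0316, -0.0025, -4.4], [1, 0.0148, -0.0316, -0.0025, -4.4], [1, 0.0148, -0.0316, -0.0025, -4.4], [1, 0.0148, -0.0316, -0.0025, -4.4], [1, 0.0148, -0.0316, -0.0025, -4.4], [1, 0.0148, -0.0316, -0.0025, -4.4], [1, 0, 0, 0, -0.4], [1, 0, 0, 0, 0]]]'

```text
time: 2.35
eef_pos: [0.4424, 0.0846, 0.2006]
tool_rot: [-2.222, -2.22, 0.0]
ft_force: [-0.5, 1.0, -0.3]
gripper_width: 0.0917
```

```bash
python3 - <<'E'
from h import *
s=readout.get_state();print(s['eef_pos'],s['time'],s['joint_positions']);print(cv2.Rodrigues(s['tool_rot'])[0].round(3))
cv2.imwrite("pics/w1.png",optics.grab_frame("wrist"))
E
```

```text
[0.44244717 0.08464096 0.2005875 ] 2.35 [-0.72831944  0.19830238  0.4984704   2.06290652 -0.12005596  0.90796591
 -0.16472297]
[[ 0.001  1.    -0.001]
 [ 1.    -0.001  0.   ]
 [ 0.    -0.001 -1.   ]]
```

View pics/w1.png

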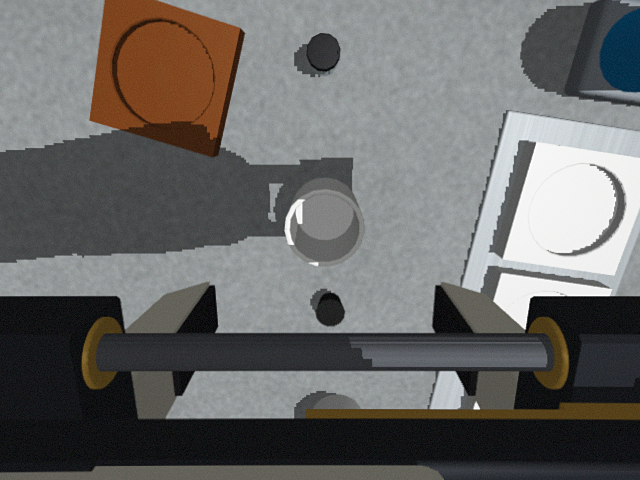

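```bash
python3 - <<'E'
from h import *
print(onz("wrist",(324.7,227.5),.062),onz("wrist",(323,51),.048),onz("wrist",(575,208),.018),onz("wrist",(575,208),.020))
E
```

```text
[0.4427698  0.08655056 0.062     ] [0.44151373 0.20497243 0.048     ] [0.64686739 0.09174449 0.018     ] [0.64562334 0.09216188 0.02      ]
```

Emit:
step_arm --series '[[[1, 0, 0.001, -0.02, 0], [1, 0, 0, -0.03, 0], [1, 0, 0, -0.03, 0], [1, 0, 0, -0.03, 0], [1, 0, 0, -0.025, 0], [1, 0, 0, -0.015, 0], [1, 0, 0, -0.01, 0], [1, 0, 0, 0, 0], [0, 0, 0, 0, 0], [0, 0, 0, 0, 0], [0, 0, 0, 0, 0], [0, 0, 0, 0, 0], [0, 0, 0, 0, 0], [0, 0, 0, 0, 0], [0, 0, 0, 0, 0]]]' --newtons 20

```text
time: 4.28
eef_pos: [0.4429, 0.0856, 0.0409]
tool_rot: [-2.222, -2.221, -0.0]
ft_force: [-1.1, 0.8, 6.7]
gripper_width: 0.0575
```

Emit:
step_arm --series '[[[0, 0, 0, 0.01, 0], [0, 0, 0, 0.03, 0], [0, 0, 0, 0.03, 0], [0, 0, 0, 0.03, 0], [0, 0, 0, 0.02, 0], [0, 0.0236, -0.0232, 0, 0], [0, 0.0236, -0.0232, 0, 0], [0, 0.0236, -0.0232, 0, 0], [0, 0.0236, -0.0232, 0, 0], [0, 0.0236, -0.0232, 0, 0], [0, 0.0236, -0.0232, 0, 0], [0, 0.0236, -0.0232, 0, 0], [0, 0.0236, -0.0232, 0, 0], [0, 0, 0, 0, 0], [0, 0, 0, 0, 0]]]'

```text
time: 6.15
eef_pos: [0.6309, -0.0997, 0.1607]
tool_rot: [-2.222, -2.22, 0.001]
ft_force: [0.6, 0.3, -0.9]
gripper_width: 0.0576
```

```bash
python3 - <<'E'
from h import *
s=readout.get_state();print(s['eef_pos'],s['time'],s['gripper_width'])
cv2.imwrite("pics/w2.png",optics.grab_frame("wrist"))
for k,X in dict(A=(.6455,.0905,.02),B=(.632,-.018,.02)).items():
    pass
E
```

```text
[ 0.63092859 -0.09966474  0.16069826] 6.15 0.05757689505591191
```

View pics/w2.png

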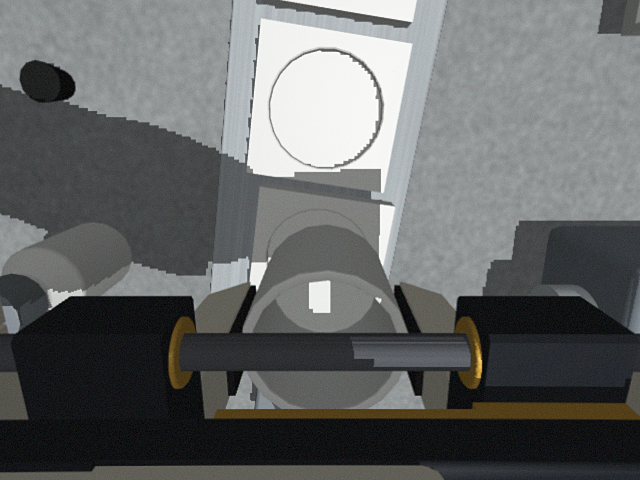

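```bash
python3 - <<'E'
from h import *
for z in(.018,.02):
  for p in((325.7,107.5),(269,107.5),(382.5,107.5)): print(onz("wrist",p,z))
E
```

```text
[ 0.63185308 -0.01543672  0.018     ]
[ 0.59374677 -0.01546694  0.018     ]
[ 0.67001269 -0.01544592  0.018     ]
[ 0.63185101 -0.01549718  0.02      ]
[ 0.59400938 -0.01552719  0.02      ]
[ 0.66974557 -0.01550632  0.02      ]
```

Emit:
step_arm --series '[[[0, 0, 0.02, 0, 0], [0, 0.001, 0.022, 0, 0], [0, 0, 0.022, 0, 0], [0, 0, 0.019, 0, 0], [0, 0, 0, -0.02, 0], [0, 0, 0, -0.025, 0], [0, 0, 0, -0.025, 0], [0, 0, 0, -0.02, 0], [0, 0, 0, -0.01, 0], [0, 0, 0, -0.005, 0], [0, 0, 0, 0, 0]]]'

```text
time: 7.58
eef_pos: [0.6328, -0.0172, 0.056]
tool_rot: [2.222, 2.22, 0.0]
ft_force: [0.1, -0.1, 0.8]
gripper_width: 0.0575
```

Emit:
step_arm --series '[[[0, 0, 0, -0.002, 0], [0, 0, 0, 0, 0]]]'

```text
time: 7.82
eef_pos: [0.6328, -0.0171, 0.0541]
tool_rot: [2.222, 2.22, 0.001]
ft_force: [0.3, -0.4, -1.5]
gripper_width: 0.0579
```

Emit:
step_arm --series '[[[0, 0, 0, -0.0015, 0], [0, 0, 0, 0, 0]]]'

```text
time: 8.07
eef_pos: [0.6329, -0.0171, 0.054]
tool_rot: [2.222, 2.22, 0.002]
ft_force: [-5.1, -0.3, 14.6]
gripper_width: 0.0578
```

Emit:
step_arm --series '[[[0, 0, 0, -0.0015, 0], [0, 0, 0, 0, 0]]]'

```text
time: 8.32
eef_pos: [0.6329, -0.0172, 0.0535]
tool_rot: [2.223, 2.22, 0.003]
ft_force: [-10.1, 1.4, 25.7]
gripper_width: 0.0575
```

Emit:
step_arm --series '[[[0, 0, 0, 0.0015, 0], [0, 0, 0, 0, 0]]]'

```text
time: 8.57
eef_pos: [0.6329, -0.0171, 0.0536]
tool_rot: [2.222, 2.22, 0.002]
ft_force: [-4.4, 0.3, 12.3]
gripper_width: 0.0573
```

```bash
python3 - <<'E'
from h import *
t=optics.grab_frame("top");crop(t,240,140,400,250,5,"pics/c5.png")
s=optics.grab_frame("side");crop(s,320,180,460,330,4,"pics/c6.png")
E
```

```text
(no output)
```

View pics/c6.png

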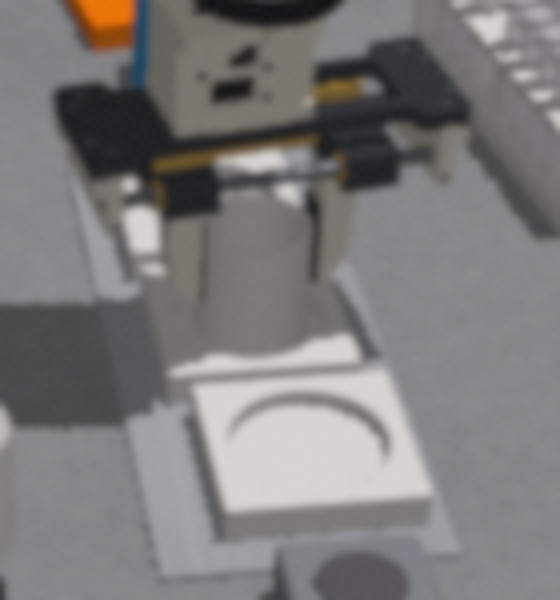

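View pics/c5.png

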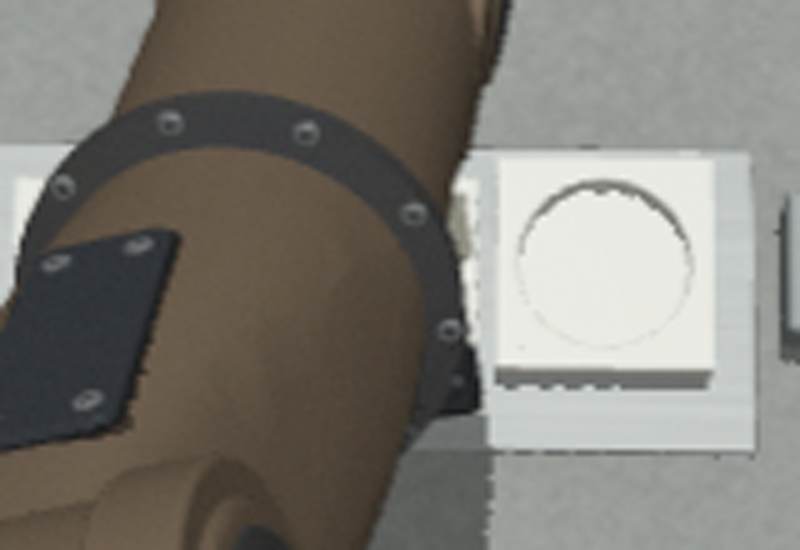

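Emit:
step_arm --series '[[[0, 0, 0, 0.001, 0], [0.66, 0, 0, 0, 0], [0.7, 0, 0, 0, 0], [0.8, 0, 0, 0, 0], [1, 0, 0, 0, 0], [1, 0, 0, 0, 0], [1, 0, 0, 0, 0]]]'

```text
time: 9.55
eef_pos: [0.6326, -0.0171, 0.0532]
tool_rot: [2.222, 2.221, -0.0]
ft_force: [0.3, 0.3, 0.3]
gripper_width: 0.0914
```

Emit:
step_arm --series '[[[1, 0, 0, 0.015, 0], [1, 0, 0, 0.03, 0], [1, 0, 0, 0.03, 0], [1, 0, 0, 0.03, 0], [1, 0, 0, 0.03, 0], [1, 0, 0, 0.02, 0], [1, -0.03, 0.01, 0, 0], [1, -0.03, 0.04, 0, 0], [1, -0.03, 0.045, 0, 0], [1, -0.03, 0.045, 0, 0], [1, -0.03, 0.045, 0, 0], [1, -0.02, 0.045, 0, 0], [1, -0.005, 0.04, 0, 0], [1, 0, 0.03, 0, 0], [1, 0, 0.03, 0, 0], [1, 0, 0, 0, 0], [1, 0, 0, 0, 0]]]'

```text
time: 11.68
eef_pos: [0.4578, 0.3121, 0.2088]
tool_rot: [2.223, 2.22, 0.0]
ft_force: [-0.8, 0.1, -0.6]
gripper_width: 0.0917
```

```bash
python3 - <<'E'
from h import *
t=optics.grab_frame("top");crop(t,240,140,400,250,5,"pics/c7.png")
w=optics.grab_frame("wrist");cv2.imwrite("pics/w3.png",w)
s=optics.grab_frame("side");crop(s,320,180,460,330,4,"pics/c8.png")
E
```

```text
(no output)
```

View pics/c7.png

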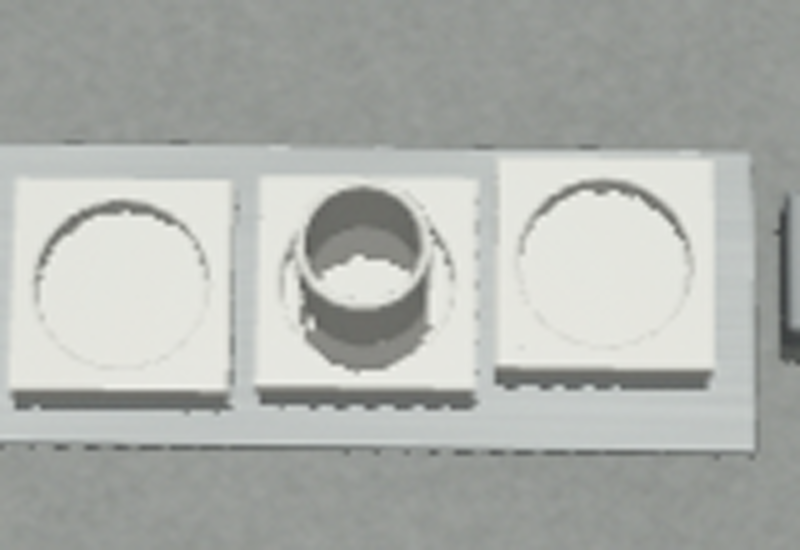

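View pics/c8.png

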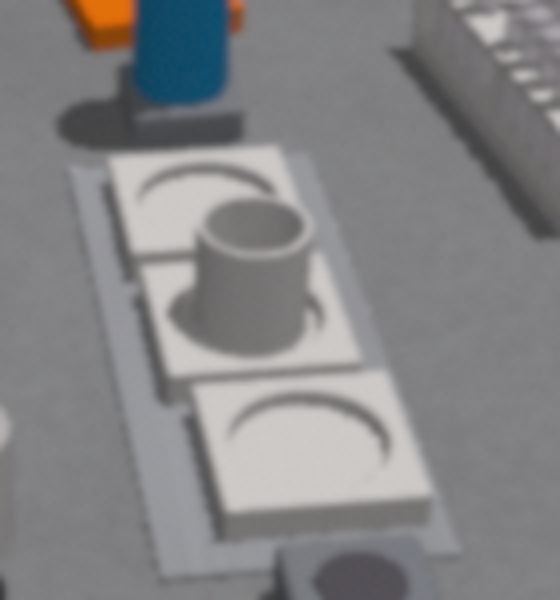

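View pics/w3.png

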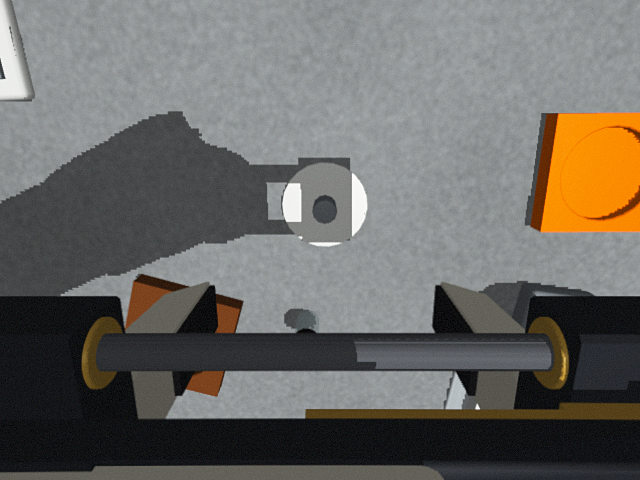

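```bash
python3 - <<'E'
from h import *
for z in (.071,.074): print("rim",onz("top",(312.9,189.2),z))
print("rim tri",tri(("top",(312.9,189.2)),("side",(255.5/4-.5+320,226/4-.5+180))))
print("knob",onz("wrist",(324,206),.032),"disc",onz("wrist",(325,204.5),.006))
s=readout.get_state();print(s['eef_pos'])
E
```

```text
rim [ 0.63223687 -0.01889754  0.071     ]
rim [ 0.63133288 -0.01880306  0.074     ]
rim tri [ 0.63275912 -0.01899528  0.07203004]
knob [0.45781338 0.32111533 0.032     ] disc [0.45862248 0.31712825 0.006     ]
[0.45787888 0.31171671 0.20861385]
```

Emit:
step_arm --series '[[[1, 0, 0.005, -0.02, 0], [1, 0, 0, -0.03, 0], [1, 0, 0, -0.03, 0], [1, 0, 0, -0.03, 0], [1, 0, 0, -0.03, 0], [1, 0, 0, -0.025, 0], [1, 0, 0, -0.015, 0], [1, 0, 0, -0.006, 0], [1, 0, 0, 0, 0], [0, 0, 0, 0, 0], [0, 0, 0, 0, 0], [0, 0, 0, 0, 0], [0, 0, 0, 0, 0], [0, 0, 0, 0, 0], [0, 0, 0, 0, 0], [0, 0, 0, 0, 0], [0, 0, 0, 0, 0], [0, 0, 0, 0, 0]]]' --newtons 20

```text
time: 14.08
eef_pos: [0.4576, 0.3179, 0.0222]
tool_rot: [2.222, 2.221, 0.0]
ft_force: [0.5, -0.3, -0.3]
gripper_width: 0.0193
```

Emit:
step_arm --series '[[[0, 0, 0, 0.01, 0], [0, 0, 0, 0.03, 0], [0, 0, 0, 0.04, 0], [0, 0, 0, 0.04, 0], [0, 0, 0, 0.04, 0], [0, 0, 0, 0.02, 0], [0, 0.005, -0.02, 0, 0], [0, 0.015, -0.0345, 0, 0], [0, 0.0195, -0.035, 0, 0], [0, 0.0195, -0.035, 0, 0], [0, 0.0195, -0.035, 0, 0], [0, 0.0195, -0.035, 0, 0], [0, 0.0195, -0.035, 0, 0], [0, 0.0195, -0.035, 0, 0], [0, 0.0195, -0.035, 0, 0], [0, 0.0185, -0.025, 0, 0], [0, 0, -0.01, 0, 0], [0, 0, 0, 0, 0], [0, 0, 0, 0, 0]]]'

```text
time: 16.45
eef_pos: [0.6318, -0.0155, 0.2019]
tool_rot: [-2.22, -2.221, 0.0]
ft_force: [-0.1, -0.6, -0.8]
gripper_width: 0.0194
```

```bash
python3 - <<'E'
from h import *
s=optics.grab_frame("side");crop(s,320,120,460,270,4,"pics/c9.png")
E
```

```text
(no output)
```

View pics/c9.png

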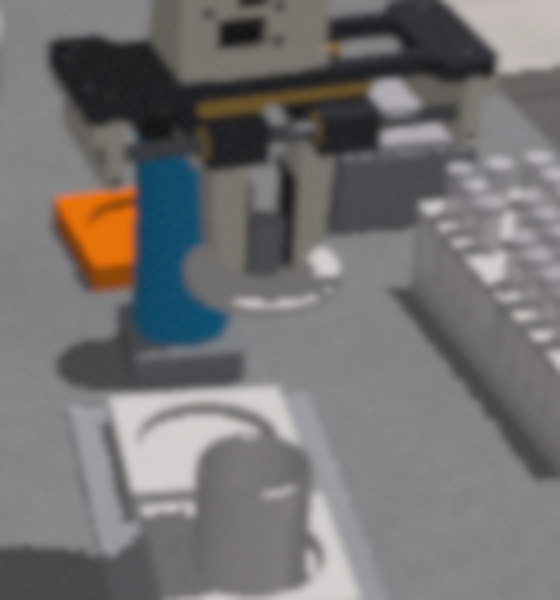

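Emit:
step_arm --series '[[[0, 0.001, -0.001, -0.02, 0], [0, 0, 0, -0.03, 0], [0, 0, 0, -0.025, 0], [0, 0, 0, -0.015, 0], [0, 0, 0, -0.008, 0], [0, 0, 0, -0.004, 0], [0, 0, 0, 0, 0], [0, 0, 0, 0, 0]]]'

```text
time: 17.5
eef_pos: [0.634, -0.0177, 0.1009]
tool_rot: [2.222, 2.22, 0.001]
ft_force: [0.1, 0.1, -0.6]
gripper_width: 0.0192
```

Emit:
step_arm --series '[[[0, 0, 0, -0.0025, 0], [0, 0, 0, 0, 0]]]'

```text
time: 17.75
eef_pos: [0.6335, -0.0176, 0.0977]
tool_rot: [-2.222, -2.221, 0.0]
ft_force: [0.4, 0.1, -0.6]
gripper_width: 0.0197
```

Emit:
step_arm --series '[[[0, 0, 0, -0.0015, 0], [0, 0, 0, 0, 0]]]'

```text
time: 18.0
eef_pos: [0.6338, -0.0176, 0.0972]
tool_rot: [2.222, 2.22, 0.001]
ft_force: [-3.4, -0.2, 8.4]
gripper_width: 0.0191
```

Emit:
step_arm --series '[[[0, 0, 0, 0.0005, 0], [0.3, 0, 0, 0, 0], [0.4, 0, 0, 0, 0], [0.5, 0, 0, 0, 0], [0.6, 0, 0, 0, 0], [0.6, 0, 0, 0, 0], [0.6, 0, 0, 0.015, 0], [0.8, 0, 0, 0.03, 0], [1, 0, 0, 0.04, 0], [1, 0, 0, 0.04, 0], [1, -0.03, -0.02, 0, 0], [1, -0.03, -0.02, 0, 0], [1, -0.03, -0.02, 0, 0], [1, -0.03, -0.02, 0, 0], [1, -0.03, -0.02, 0, 0], [1, -0.03, -0.0075, 0, 0], [1, 0, 0, 0, 0], [1, 0, 0, 0, 0]]]'

```text
time: 20.25
eef_pos: [0.4545, -0.1249, 0.2226]
tool_rot: [2.221, 2.22, 0.002]
ft_force: [0.1, 0.3, 0.7]
gripper_width: 0.0915
```

```bash
python3 - <<'E'
from h import *
s=readout.get_state();print(s['eef_pos'])
t=optics.grab_frame("top");crop(t,240,140,400,250,5,"pics/c10.png")
w=optics.grab_frame("wrist");cv2.imwrite("pics/w4.png",w)
s=optics.grab_frame("side");crop(s,320,180,460,330,4,"pics/c11.png")
E
```

```text
[ 0.45445074 -0.1249356   0.22261622]
```

View pics/c10.png

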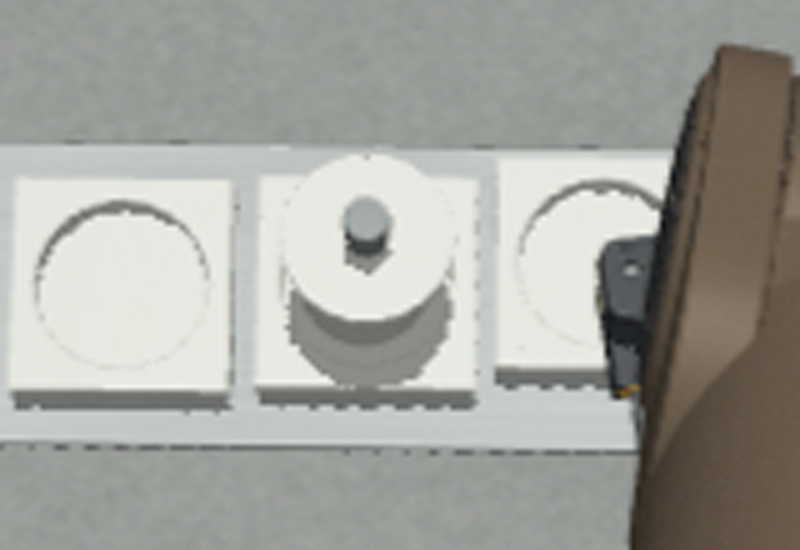

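View pics/c11.png

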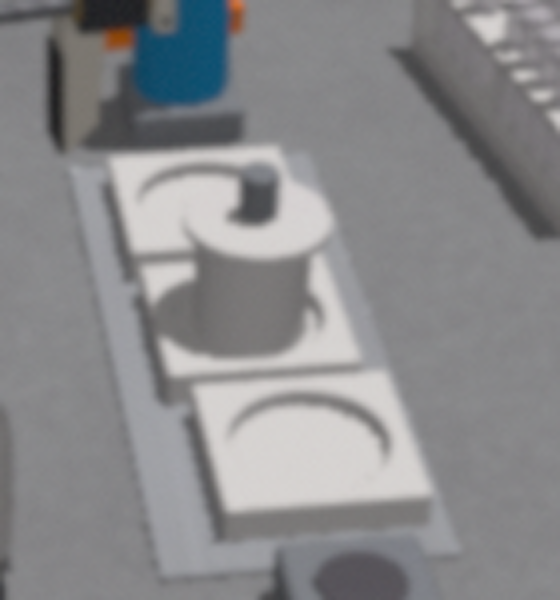

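View pics/w4.png

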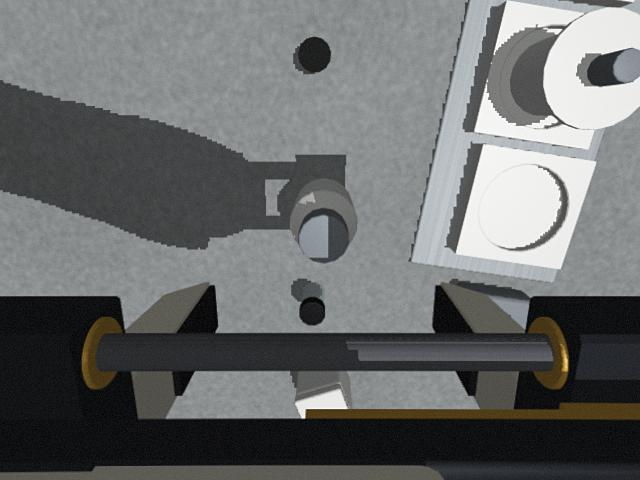

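```bash
python3 - <<'E'
from h import *
print("cover",onz("top",(370.5/5-.5+240,238/5-.5+140),.080))
print("cap",onz("wrist",(324,235.5),.110),"C",onz("wrist",(523,207),.020),onz("wrist",(523,207),.0215))
E
```

```text
cover [ 0.63387962 -0.02069746  0.08      ]
cap [ 0.45450562 -0.12188994  0.11      ] C [ 0.62648529 -0.12150053  0.02      ] [ 0.62574382 -0.12118999  0.0215    ]
```

Emit:
step_arm --series '[[[1, 0, 0.001, -0.02, 0], [1, 0, 0, -0.03, 0], [1, 0, 0, -0.03, 0], [1, 0, 0, -0.025, 0], [1, 0, 0, -0.012, 0], [1, 0, 0, -0.005, 0], [1, 0, 0, 0, 0], [0, 0, 0, 0, 0], [0, 0, 0, 0, 0], [0, 0, 0, 0, 0], [0, 0, 0, 0, 0], [0, 0, 0, 0, 0], [0, 0, 0, 0, 0], [0, 0, 0, 0, 0]]]' --newtons 25

```text
time: 22.15
eef_pos: [0.4536, -0.1241, 0.0997]
tool_rot: [2.222, 2.221, 0.0]
ft_force: [-0.0, -0.3, -0.9]
gripper_width: 0.0336
```

Emit:
step_arm --series '[[[0, 0, 0, 0.01, 0], [0, 0, 0, 0.02, 0], [0, 0, 0, 0.02, 0], [0, 0, 0, 0, 0]]]'

```text
time: 22.65
eef_pos: [0.4545, -0.1243, 0.1511]
tool_rot: [2.221, 2.219, 0.003]
ft_force: [0.1, -0.1, -2.1]
gripper_width: 0.0337
```

```bash
python3 - <<'E'
from h import *
s=optics.grab_frame("side");crop(s,240,180,400,330,4,"pics/c12.png")
E
```

```text
(no output)
```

View pics/c12.png

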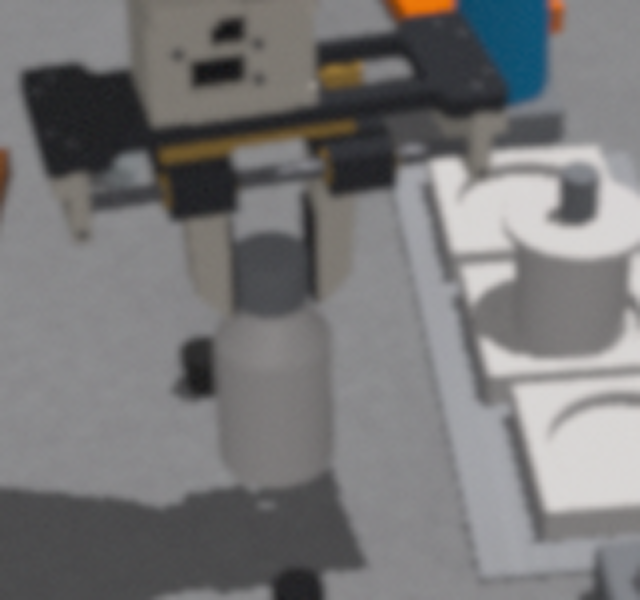

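Emit:
step_arm --series '[[[0, 0, 0.01, 0.02, 0], [0, 0.005, 0.03, 0, 0], [0, 0.005, 0.035, 0, 0], [0, 0.005, 0.035, 0, 0], [0, 0.005, 0.035, 0, 0], [0, 0.005, 0.035, 0, 0], [0, 0.01, 0.025, 0, 0], [0, 0.025, 0.01, 0, 0], [0, 0.03, 0, 0, 0], [0, 0.03, 0, 0, 0], [0, 0.03, 0, 0, 0], [0, 0.025, 0, 0, 0], [0, 0.016, 0, 0, 0], [0, 0, 0, 0, 0], [0, 0, 0, 0, 0]]]'

```text
time: 24.58
eef_pos: [0.6435, 0.0908, 0.1688]
tool_rot: [-2.222, -2.22, 0.002]
ft_force: [-1.0, 0.3, -1.9]
gripper_width: 0.0334
```

```bash
python3 - <<'E'
from h import *
s=optics.grab_frame("side");crop(s,300,100,460,250,4,"pics/c13.png")
E
```

View pics/c13.png

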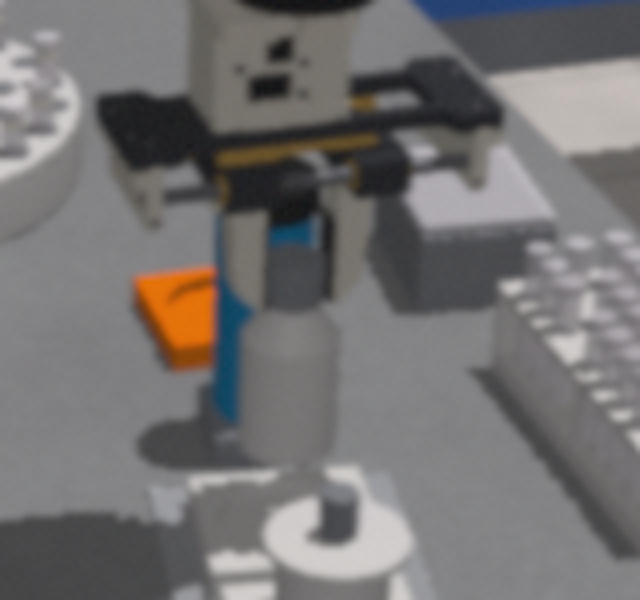

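Emit:
step_arm --series '[[[0, 0.001, 0, -0.02, 0], [0, 0, 0, -0.02, 0], [0, 0, 0, -0.01, 0], [0, 0, 0, -0.004, 0], [0, 0, 0, 0, 0], [0, 0, 0, 0, 0]]]'

```text
time: 25.38
eef_pos: [0.646, 0.0909, 0.1164]
tool_rot: [2.222, 2.22, 0.001]
ft_force: [-0.5, -0.5, -1.4]
gripper_width: 0.0334
```

Emit:
step_arm --series '[[[0, 0, 0, -0.002, 0], [0, 0, 0, 0, 0]]]'

```text
time: 25.62
eef_pos: [0.6456, 0.0909, 0.1138]
tool_rot: [2.222, 2.221, 0.0]
ft_force: [0.1, -0.4, -1.8]
gripper_width: 0.0333
```

Emit:
step_arm --series '[[[0, 0, 0, -0.0015, 0], [0, 0, 0, 0, 0]]]'

```text
time: 25.88
eef_pos: [0.6459, 0.0909, 0.1128]
tool_rot: [2.222, 2.22, 0.001]
ft_force: [-0.7, -1.1, 3.6]
gripper_width: 0.033
```

Emit:
step_arm --series '[[[0.5, 0, 0, 0, 0], [0.6, 0, 0, 0, 0], [0.7, 0, 0, 0, 0], [0.8, 0, 0, 0, 0], [0.8, 0, 0, 0, 0], [0.8, 0, 0, 0.01, 0], [1, 0, 0, 0.03, 0], [1, 0, 0, 0.035, 0], [1, 0, 0, 0.035, 0]]]'

```text
time: 27.0
eef_pos: [0.6456, 0.0908, 0.2241]
tool_rot: [2.222, 2.22, 0.001]
ft_force: [0.2, 0.3, -1.5]
gripper_width: 0.0914
```

Emit:
step_arm --series '[[[1, -0.016, -0.032, 0, 1.7], [1, -0.016, -0.032, 0, 1.7], [1, -0.016, -0.032, 0, 1.7], [1, -0.016, -0.032, 0, 1.7], [1, -0.016, -0.032, 0, 1.7], [1, -0.016, -0.032, 0, 1.7], [1, -0.016, -0.032, 0, 1.7], [1, -0.016, -0.032, 0, 1.7], [1, -0.016, -0.032, 0, 1.7], [1, -0.016, -0.032, 0, 1.7], [1, -0.016, -0.032, 0, 1.7], [1, -0.016, -0.032, 0, 1.7], [1, 0, 0, 0, 0], [1, 0, 0, 0, 0]]]'

```text
time: 28.75
eef_pos: [0.4539, -0.2927, 0.2227]
tool_rot: [1.794, 2.578, 0.001]
ft_force: [-0.1, -0.0, -0.1]
gripper_width: 0.0921
```

```bash
python3 - <<'E'
from h import *
s=readout.get_state();print(s['eef_pos']);R=cv2.Rodrigues(s['tool_rot'])[0];print(np.degrees(np.arctan2(R[1,1],R[0,1])))
t=optics.grab_frame("top");crop(t,180,120,400,250,3.6,"pics/c14.png")
w=optics.grab_frame("wrist");cv2.imwrite("pics/w5.png",w)
s=optics.grab_frame("side");crop(s,320,180,460,330,4,"pics/c15.png")
E
```

```text
[ 0.45391609 -0.29272035  0.22265661]
20.338433634582408
```

View pics/c14.png

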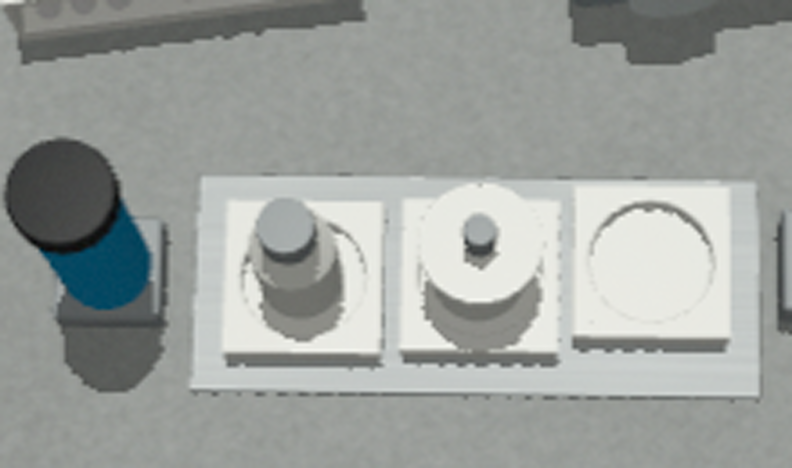

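View pics/c15.png

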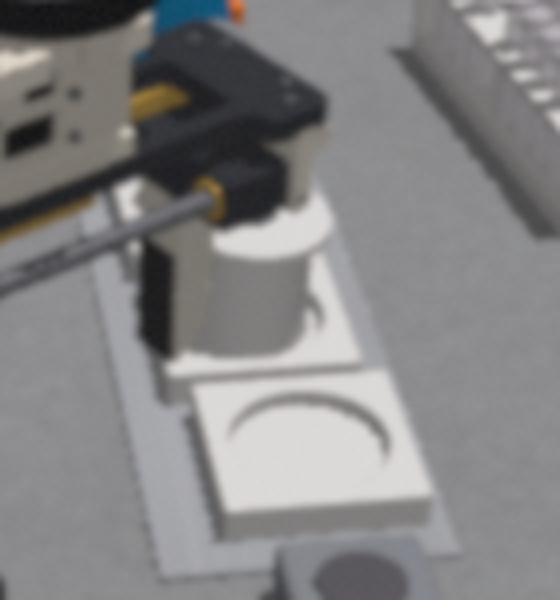

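View pics/w5.png

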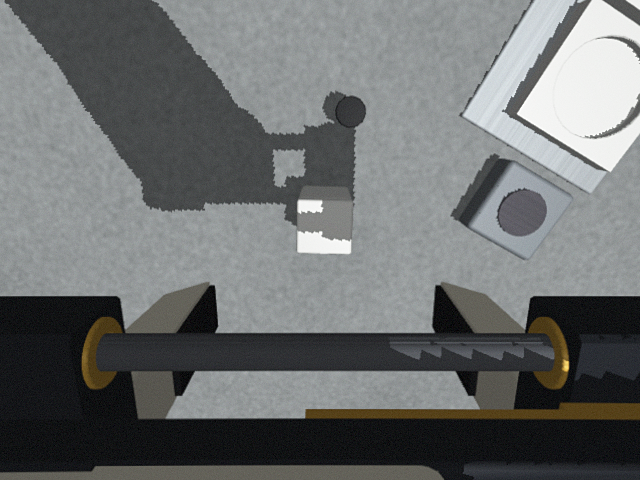

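```bash
python3 - <<'E'
from h import *
print("can",onz("wrist",(324.7,227),.07),"C",onz("wrist",(603,86),.0215))
print("bottle cap top",onz("top",(287.5/3.6-.5+180,227/3.6-.5+120),.1225))
E
```

```text
can [ 0.45528339 -0.29357082  0.07      ] C [ 0.62586088 -0.12020147  0.0215    ]
bottle cap top [0.64566674 0.08878341 0.1225    ]
```

Emit:
step_arm --series '[[[1, 0.001, -0.001, -0.03, 0], [1, 0, 0, -0.04, 0], [1, 0, 0, -0.04, 0], [1, 0, 0, -0.035, 0], [1, 0, 0, -0.02, 0], [1, 0, 0, -0.01, 0], [1, 0, 0, -0.003, 0], [1, 0, 0, 0, 0], [0, 0, 0, 0, 0], [0, 0, 0, 0, 0], [0, 0, 0, 0, 0], [0, 0, 0, 0, 0], [0, 0, 0, 0, 0], [0, 0, 0, 0, 0], [0, 0, 0, 0, 0]]]' --newtons 25

```text
time: 30.78
eef_pos: [0.4546, -0.2941, 0.0442]
tool_rot: [-1.794, -2.579, -0.0]
ft_force: [-0.0, 0.9, 0.7]
gripper_width: 0.0421
```

Emit:
step_arm --series '[[[0, 0, 0, 0.01, 0], [0, 0, 0, 0.03, 0], [0, 0, 0, 0.04, 0], [0, 0, 0, 0.02, 0], [0, 0.015, 0.015, 0, -2.5], [0, 0.0223, 0.0225, 0, -2.5], [0, 0.0223, 0.0225, 0, -2.5], [0, 0.0223, 0.0225, 0, -2.5], [0, 0.0223, 0.0225, 0, -2.5], [0, 0.0223, 0.0225, 0, -2.5], [0, 0.0223, 0.0225, 0, -2.5], [0, 0.0223, 0.0225, 0, -2.5], [0, 0, 0, 0, 0], [0, 0, 0, 0, 0]]]'

```text
time: 32.52
eef_pos: [0.6251, -0.1222, 0.1444]
tool_rot: [2.214, 2.228, -0.001]
ft_force: [-0.2, 0.1, -0.7]
gripper_width: 0.042
```

```bash
python3 - <<'E'
from h import *
s=optics.grab_frame("side");crop(s,300,180,460,330,4,"pics/c16.png")
E
```

```text
(no output)
```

View pics/c16.png

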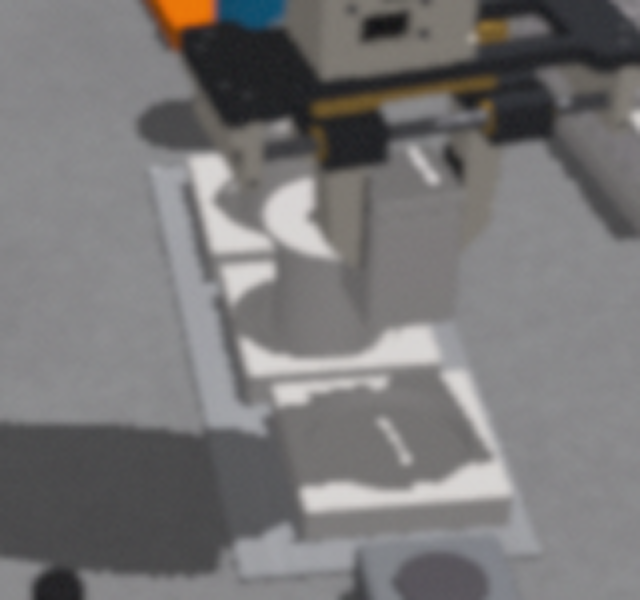

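Emit:
step_arm --series '[[[0, 0.0005, 0, -0.02, 0], [0, 0, 0, -0.025, 0], [0, 0, 0, -0.02, 0], [0, 0, 0, -0.012, 0], [0, 0, 0, -0.006, 0], [0, 0, 0, 0, 0], [0, 0, 0, 0, 0]]]'

```text
time: 33.45
eef_pos: [0.6267, -0.1218, 0.0619]
tool_rot: [2.214, 2.228, 0.001]
ft_force: [0.0, 0.9, -1.7]
gripper_width: 0.0422
```

Emit:
step_arm --series '[[[0, 0, 0, -0.002, 0], [0, 0, 0, 0, 0]]]'

```text
time: 33.7
eef_pos: [0.6263, -0.1215, 0.0594]
tool_rot: [2.214, 2.228, 0.0]
ft_force: [-0.2, 0.1, -1.6]
gripper_width: 0.0423
```

Emit:
step_arm --series '[[[0, 0, 0, -0.0015, 0], [0, 0, 0, 0, 0]]]'

```text
time: 33.95
eef_pos: [0.6261, -0.1215, 0.0577]
tool_rot: [-2.214, -2.228, 0.0]
ft_force: [-0.5, 0.3, -2.3]
gripper_width: 0.042
```

Emit:
step_arm --series '[[[0, 0, 0, -0.0015, 0], [0, 0, 0, 0, 0]]]'

```text
time: 34.2
eef_pos: [0.6263, -0.1217, 0.0573]
tool_rot: [2.215, 2.228, 0.001]
ft_force: [-3.9, 1.0, 9.3]
gripper_width: 0.0419
```

Contact. Release and back off, up then back toward -x.

Emit:
step_arm --series '[[[0, 0, 0, 0.0005, 0], [0.55, 0, 0, 0, 0], [0.65, 0, 0, 0, 0], [0.75, 0, 0, 0, 0], [0.8, 0, 0, 0, 0], [0.8, 0, 0, 0, 0], [0.8, 0, 0, 0.01, 0], [0.9, 0, 0, 0.03, 0], [1, 0, 0, 0.04, 0], [1, 0, 0, 0.04, 0], [1, 0, 0, 0.03, 0], [1, -0.02, -0.03, 0.01, 0], [1, -0.03, -0.04, 0, 0], [1, -0.03, -0.04, 0, 0], [1, -0.03, -0.04, 0, 0], [1, -0.03, -0.03, 0, 0], [1, 0, 0, 0, 0], [1, 0, 0, 0, 0]]]'

```text
time: 36.45
eef_pos: [0.4867, -0.3013, 0.2173]
tool_rot: [2.214, 2.228, 0.002]
ft_force: [1.1, 0.0, -0.1]
gripper_width: 0.0918
```

```bash
python3 - <<'E'
from h import *
t=optics.grab_frame("top");crop(t,180,120,440,310,3,"pics/c17.png");cv2.imwrite("pics/t17.png",t)
s=optics.grab_frame("side");crop(s,240,120,440,370,2.4,"pics/c18.png");cv2.imwrite("pics/s17.png",s)
E
```

```text
(no output)
```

View pics/c17.png

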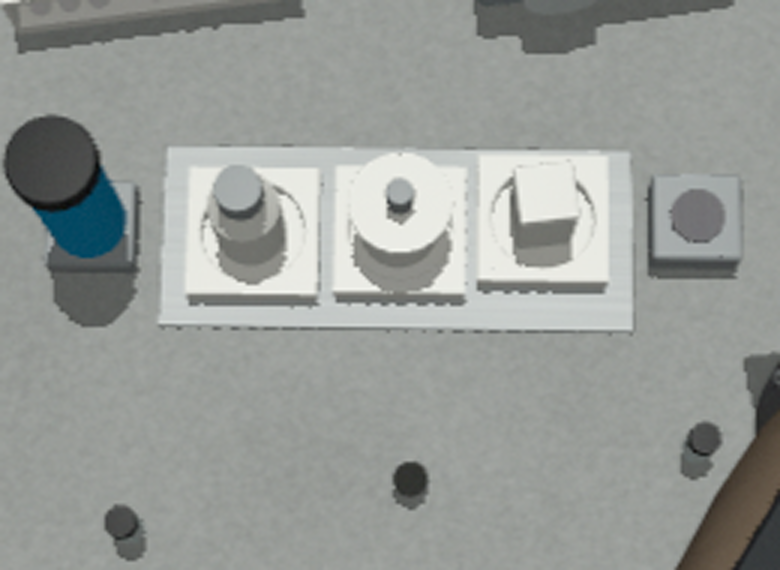

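View pics/c18.png

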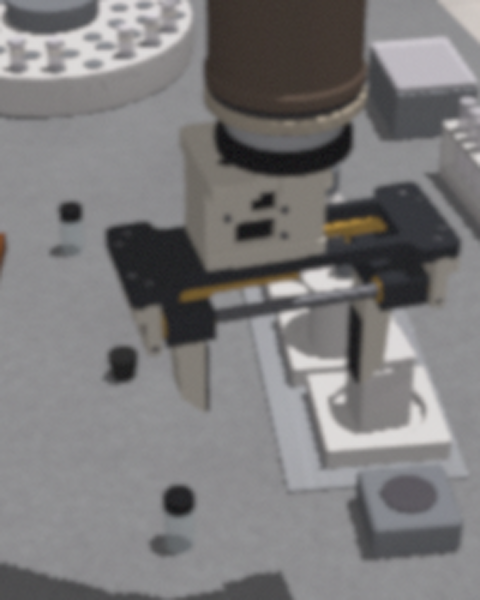

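```bash
python3 - <<'E'
from h import *
def t(x,y): return ((x+.5)/3-.5+180,(y+.5)/3-.5+120)
zb=.0215
P={k:onz("top",uv,zb) for k,uv in dict(A=(263.4,196.7),B=(312.9,196.0),C=(360.5,192.4)).items()}
can=np.mean([(514,167),(573,163),(579,214),(518,222)],0)
for k,p,z in(("A",(239,190.5),.1225),("B",(402,204),.0805),("C",can,.0825)):
    q=onz("top",t(*p),z);print(k,P[k],q,np.linalg.norm((q-P[k])[:2])*1000)
print("vials",onz("top",t(121,521),.048),onz("top",t(704,438),.048))
E
```

```text
A [0.64513924 0.08974127 0.0215    ] [0.64438639 0.08899244 0.1225    ] 1.0618529009814692
B [ 0.63173269 -0.01834757  0.0215    ] [ 0.63247789 -0.02065133  0.0805    ] 2.4212846777513244
C [ 0.62545215 -0.12330246  0.0215    ] [ 0.62700262 -0.12183518  0.0825    ] 2.134686336931748
vials [0.44199895 0.20289409 0.048     ] [ 0.44403302 -0.20825339  0.048     ]
```

All the items are within about 2.5 mm of their pocket centres, the vials have not moved and the gripper is clear.

```bash
python3 -c "
from station import arm
print(arm.job_done())"
```

```text
the job is handed in; nothing more can be done
None
```

The dosing set is laid out and the job is handed in, at about 36.5 s of the 101 s allowed; no verdict is reported.

**What I did:** I stood the beaker in the middle pocket, then put the cover on it. The bottle went into pocket_a, the end pocket next to the blue column, and the canister into pocket_c at the other end. Each piece was lowered until the wrist force showed contact, then released.

**Last checks:**

| Check | Result |
|---|---|
| Bottle to pocket_a centre | about 1 mm off (top camera) |
| Cover to pocket_b centre | about 2.4 mm off (top camera) |
| Cover to beaker centre | about 3 mm off (top camera, right after placing) |
| Canister to pocket_c centre | about 2 mm off (top camera) |
| Upright and level | all four look so in the pictures |
| Vials | both within about 1 mm of where they started |
| Gripper | open and clear of everything |

**What disagreed:**
- **Contact height:** the pieces touched down about 13 mm above the table, while the pocket floor is 9 mm above its block's underside. I put the difference down to the grey sheet under the blocks. One camera estimate put the beaker's foot nearer 10 mm.
- **Camera y positions:** the top and wrist cameras differed by about 2 mm, so I used values in between.
- **Beaker contact force:** it peaked near 26 N as the beaker seated, with about 10 N sideways. I eased off before releasing.

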